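# Probe the test board and hold the cam lever at top lift

## Task

Pull the red test probe out of its stand, lower it needle-down into the brass guide tube of the test fixture until its collar sits home, and let go of it. Then swing the fixture's ball-ended cam lever up to its highest lift point, where the lever stands straight up and the board is raised against the probe's needle. The lever springs back by itself, so finish while still holding it there; leave the black probe in the stand and the other things on the bench where they are.

Things in the scene. Friction and masses are not known exactly. Their poses are not given: they have to be found in the camera images.
- red_probe: red meter test probe (lead off), loose, 164 mm long, about 26 g, upright with its needle down in either seat of the stand. Origin at the needle tip, z axis up along it to the tail. From the tip: bare needle to 18 mm; red nose, 11 mm thick, to 36 mm; red collar, 16.4 mm across, to 42 mm; red then grey round handle, 13 mm thick, to 140 mm; black tail, 7 mm thick, to 164 mm
- red_probe_center (a point): centre of the red probe, 82 mm above the needle tip; z axis along the probe towards the tail. Grip the handle higher up, about 118 mm from the tip, so that the fingers stay above the guide tube
- red_probe_tip (a point): needle tip of the red probe
- black_probe: a probe of the same size with a black nose and collar, in the other seat of the stand; stays there. Origin at its needle tip
- probe_stand: fixed stand, 62 x 136 x 46 mm: steel foot, black block with two seats 72 mm apart along its y axis (y = +36 and -36 mm, x = 0). Origin under its centre, z up. A collar rests 42 mm above the bench within a 4 mm high rim, nose and needle in the hole below (needle tip 6 mm above the bench); lift 45 mm straight up to clear
- fixture: fixed test fixture, base 170 (x) x 250 (y) mm, origin under its centre, x axis away from its front, y axis towards the lever side, z up. Four posts guide a black table with a red circuit board; a cross beam behind carries the brass guide tube, whose mouth is the highest point (179 mm)
- guide_mouth (a point): centre of the guide tube's funnelled mouth, 179 mm above the bench (funnel 25 mm wide, bore 18.2 mm, vertical)
- guide_seat (a point): on the tube's axis, 47 mm below the mouth: the shoulder (hole of 14.5 mm) on which the probe's collar rests when fully home. The needle tip is then 36 mm below this point and 2.2 mm above the test pad of the lowered board
- test_pad (a point): centre of the round brass test pad on the board, 10 mm across, straight below the guide tube; it rises with the table, 4.9 mm at full lift, and then carries the probe, lifted about 2.7 mm off its seat
- lift_table: the black table with the red board, 148 x 178 mm; it slides only up and down; the cam below lifts it through a tappet and it sinks back by its weight. Its origin coincides with the fixture's origin when down
- cam_lever (a joint): cam lever's angle in rad: 0 at rest, pointing to the fixture's front, 25 degrees above level; grows as the ball swings up and to the rear. Highest lift at 1.134 (lever straight up); it can go on to 1.70, where the table sinks again. A spring turns it back to 0 when let go: 0.12 N m at rest, 0.23 N m upright (1.2 and 2.3 N at the ball), plus a little for the table
- lever_ball (a point): centre of the black ball knob, 28 mm across, on the lever's end; 74 mm above the bench at rest, 132 mm when upright. A rod, 10 mm thick (15 mm next to the ball), runs from it to the hinge; the ball can be pinched from above on its sides along the fixture's y axis and turns between the fingers
- lever_hinge (a point): point on the hinge axis in the lever's plane, 32 mm above the bench; the axis is the fixture's y axis, the ball moves about it on a circle of 100 mm radius in the fixture's x-z plane, free of the base plate by the side
- pocket_meter: orange pocket meter, 118 x 66 x 36 mm, left of the fixture; bystander, origin under its centre
- battery_pack: blue battery pack, 34 x 100 x 24 mm, left of the fixture; bystander, origin under its centre
- flux_tin: flux tin, 50 mm wide, 22 mm high, behind left; bystander, origin under its centre
- nut_jar: jar with black lid, 44 mm wide, 52 mm high, behind the fixture; bystander, origin under its centre
- screwdriver_blue: blue screwdriver, 135 mm, on the mat at the right; bystander, origin under its centre
- flush_cutters: red-handled cutters, 136 mm, on the mat at the right; bystander, origin under its centre
There are look-alikes about, which are no part of the job. Of the things that look like the probe_stand, the largest one is meant.

How it is judged (in metres and radians):
On the way, in this order (a step that is already met when the one before it is completed fails the run):
1. the red probe is pulled out of the stand: its needle tip is above the stand (z of red_probe_tip in the frame of probe_stand above 0.05 m), for 0.1 s.
2. the red probe stands in the guide tube with its collar home and is let go, the lever still at rest (z of red_probe_tip in the frame of guide_seat below -0.034 m and horizontal distance between red_probe_tip and test_pad below 0.007 m and angle between red_probe_center's own z axis and vertical below 0.12 rad and contact force between the fingers and red_probe below 0.05 N and value of joint cam_lever below 0.2 rad), for 0.3 s.
At the end, for the whole second after the job is handed in: The fingers hold the cam lever within 0.17 rad of its highest lift point (1.134), the board is up (within 0.8 mm of full lift) and the released, upright red probe rests with its needle on the test pad, off its seat; the black probe stands in its seat (value of joint cam_lever between 0.964 and 1.304 rad and z of test_pad in the frame of guide_seat above -0.0341 m and contact force between the fingers and cam_lever above 0.5 N and contact force between red_probe and lift_table above 0.08 N and z of red_probe_tip in the frame of guide_seat between -0.0345 and -0.03 m and horizontal distance between red_probe_tip and test_pad below 0.007 m and angle between red_probe_center's own z axis and vertical below 0.12 rad and contact force between the fingers and red_probe below 0.05 N and angle between black_probe's own z axis and vertical below 0.15 rad and z of black_probe in the frame of probe_stand below 0.01 m); the arm keeps its last pose, push and grip.
It fails at once if the black probe is pulled out of its seat or knocked (distance of black_probe from where it was at the start of the episode above 0.02 m).
It fails at once if one of the other loose things on the bench is pushed away (over 30 mm) (distance of any of pocket_meter, battery_pack, flux_tin, nut_jar, screwdriver_blue, flush_cutters from where it was at the start of the episode above 0.03 m).
It also fails if it takes over 64 s, if anything falls off the work surface, if the arm or the gripper's body presses on something with over 40 N, if the wrist force passes 120 N, or if a joint passes its speed limit or range.

## Robot

A 6-joint arm with a two-finger parallel gripper is mounted at the origin on a cart in front of the work surface, level with it; the furniture and walls round the work are solid. World frame = base frame: x ahead of the robot, y to its left, z up, the work surface at z = 0. Lengths are in mm, angles in degrees, forces in N, time in s.
With the tool pointing down it reaches from about 300 to 850 mm from the base axis. Payload 4.2 kg.
Tool frame: the origin (TCP) lies midway between the tips of the shut fingers; the grasp point (between the pads) lies 19 mm behind it; z points along the fingers, x is the direction in which the jaws open and shut, and the axes are right-handed (so a half turn about z gives the same grasp; the last joint's range is limited). The gripper opens to 91 mm and grips with 3 to 60 N. Pads are 32 mm wide; open, the fingers measure 118 mm over their backs; the gripper's body (76 mm by 178 mm) begins 60 mm behind the grasp point.
Start: joints at [-1.146, 18.312, 89.639, -0, 72.044, -1.146], TCP at [575.016, 0, 213.976] pointing down, gripper open.
Joint ranges: [-177.97, 177.97], [-48.28, 115.42], [12.27, 149.76], [-77.06, 257.06], [2.81, 150.46], [-146.56, 146.56]. Speed limits (degrees/s): [147.25, 147.25, 180, 180, 180, 180].

## Interface

Orientations are given as [roll, pitch, yaw] about the fixed x, y, z axes, in that order (R = Rz(yaw) Ry(pitch) Rx(roll)).
In Python, from workcell import env gives the robot as it stands. The module is installed in compiled form; this text tells all that it offers.
- The arm moves only by the tool drive_tool, never from a script. Its argument "series" is a list of rows, each a list of 3 entries, a list of its own where there are three numbers: the closure, from 0 (fully open) to 1 (shut), then the shift along the tool's x, y, z in mm, then the turn, a rotation vector about the tool's x, y, z in rad. In form: [[gripper, [dx, dy, dz], [rx, ry, rz]], ...]. A call has exactly 5 rows; each row is the pose to reach, as a shift and turn from the pose commanded when the call began, along the tool's axes at that moment; what a row does not reach only later rows make up. A row lasts 1/10 s, in which the tool goes at most 50 mm and 8.59 degrees, less where a joint would pass 70% of its speed; a pose out of reach is approached as far as the arm can. A call with a gripper value outside its range is refused whole. The fingers move at their own pace and stop on an object; "squeeze" is the grip in N (left out, the last holds). Time passes only in rows, so rows that repeat a pose let the fingers close, or fill a call up. It gives the time, the measured TCP pose, the force and the opening at its end, in the units of the state.
- env.state(): the state, without advancing time (a new reading comes with each control period).
- env.grab_frame(name): name is "scene" or "side" or "wrist"; returns a dict with "image" (384x512x3 uint8, red, green, blue), "K" (3x3 intrinsics, pixels), "k1" (the pictures are not rectified: a ray, as slopes to the right and down, at radius r is drawn at 1 + k1 r^2 times it, then the intrinsics apply), "origin" and "orientation" of the camera in the world. Camera axes: x right, y down, z forward; pixel columns grow to the right and rows downward; lengths in mm; the calibration is good to about 2 mm. A picture is of the moment at which its call begins. There is no depth.
- env.job_done(): hands the job in, once; it reports no verdict.
The state is a dict: "time_s": time; "qpos": joint angles; "qvel": joint speeds; "effort": joint torques, N m; "ee_pos": TCP position; "ee_rot": TCP orientation; "force": force on the tool from outside, world axes, zero at the start; "torque": the same for the moment, N m; "gripper_width": finger opening in mm.
Only numpy, scipy, OpenCV 4.12 (cv2) and the standard library are available. Lean on these libraries where they do the work, as an engineer would, in place of code of your own. Each camera call takes 0.05 s, during which the arm holds its last target.

## Working session

There is one attempt and no reset: what is moved stays moved. The work goes in short steps, Python scripts to look and compute and a tool call to move; the robot and the scene stay as the last step left them, time stands still between calls to the robot, and variables do not carry over. Pictures are saved under pics/ and viewed, and the job is handed in when it is done.

Besides the shell and the picture viewer there is one more tool, called after "Request:" as a command line: name --argument value ..., lists and objects as JSON in quotes. drive_tool: Moves the arm, as the interface text tells. Its arguments: {"type":"object","properties":{"series":{"type":"array","items":{"type":"array"}},"squeeze":{"type":"number"}},"required":["series"]}

```bash
mkdir -p pics
cat > h.py <<'E'
import numpy as np,cv2,pickle
from workcell import env
def grab(n,tag):
    f=env.grab_frame(n); pickle.dump(f,open(f'pics/{tag}.pkl','wb'))
    cv2.imwrite(f'pics/{tag}.png',f['image'][:,:,::-1]); return f
def load(tag): return pickle.load(open(f'pics/{tag}.pkl','rb'))
def crop(tag,x0,y0,x1,y1,s,out):
    im=load(tag)['image'][y0:y1,x0:x1,::-1]
    cv2.imwrite(f'pics/{out}.png',cv2.resize(im,None,fx=s,fy=s,interpolation=cv2.INTER_CUBIC))
E
python3 - <<'E'
from h import *
s=env.state(); print(s)
for n in ['scene','side','wrist']:
    f=grab(n,n+'0'); print(n,f['K'],f['k1'],f['origin'],f['orientation'])
E
```

```text
{'time_s': 0.0, 'qpos': array([-1.14598900e+00,  1.83512873e+01,  8.97054572e+01, -1.81744205e-03,
        7.20447239e+01, -1.14657996e+00]), 'qvel': array([ 0.02429114,  0.08446402,  0.04533623, -0.03787213,  0.05727758,
       -0.10138252]), 'effort': array([-5.01459035e-04, -4.12465632e+01, -2.31973493e+01,  7.28826877e-02,
        4.58198413e-02, -1.41870069e-04]), 'ee_pos': array([ 5.74495868e+02, -1.60857563e-05,  2.13130266e+02]), 'ee_rot': array([-1.79999697e+02,  1.01482755e-01,  1.15302543e-03]), 'force': array([-0.13222216,  0.48551891, -0.27446315]), 'torque': array([-0.00675477,  0.0306058 ,  0.00565864]), 'gripper_width': 91.13462706653733}
scene [[366.50974381   0.         253.88869841]
 [  0.         366.50974381 198.46664168]
 [  0.           0.           1.        ]] -0.0024690379211814383 [-194.04518325 -666.66358323  921.87931186] [-128.4752831     0.7634479   -50.05807816]
side [[372.0036635    0.         256.60479667]
 [  0.         372.0036635  188.36824773]
 [  0.           0.           1.        ]] -0.06247639615552847 [ -27.60454556 -983.42631251  831.24791933] [-123.1918963     1.19317625  -32.06520836]
wrist [[314.58588467   0.         249.48664946]
 [  0.         314.58588467 187.42402361]
 [  0.           0.           1.        ]] -0.024038162943324726 [575.51304345  69.58217402 384.0041437 ] [1.65676692e+02 4.06304723e-02 1.91138694e-03]
```

View pics/scene0.png

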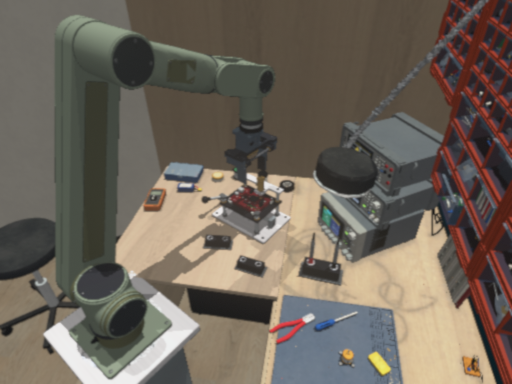

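View pics/side0.png

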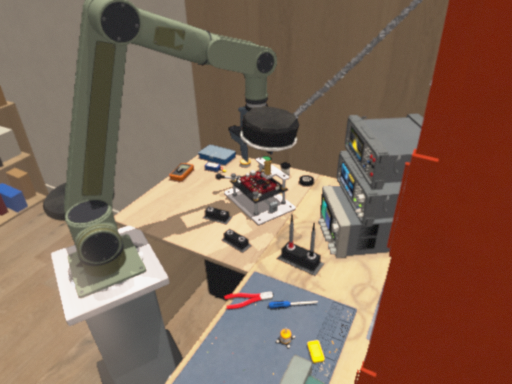

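View pics/wrist0.png

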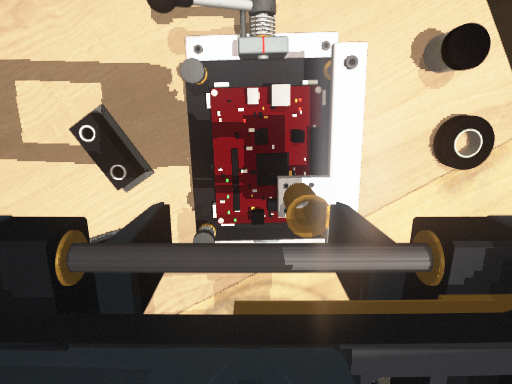

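```bash
cat >> h.py <<'E'
from scipy.spatial.transform import Rotation as R
def cam(f): return R.from_euler('xyz',f['orientation'],degrees=True).as_matrix(),np.array(f['origin'])
def proj(f,P):
    M,o=cam(f); c=(np.atleast_2d(P)-o)@M; s=c[:,:2]/c[:,2:]; r2=(s**2).sum(1,keepdims=True)
    s=s*(1+f['k1']*r2); K=f['K']; return np.c_[s[:,0]*K[0,0]+K[0,2],s[:,1]*K[1,1]+K[1,2]]
def ray(f,uv):
    K=f['K']; d=np.array([(uv[0]-K[0,2])/K[0,0],(uv[1]-K[1,2])/K[1,1]]); s=d.copy()
    for _ in range(20): s=d/(1+f['k1']*(s@s))
    M,o=cam(f); v=M@np.array([s[0],s[1],1]); return o,v/np.linalg.norm(v)
def atz(f,uv,z): o,v=ray(f,uv); return o+v*(z-o[2])/v[2]
def tri(obs):
    A=np.zeros((3,3));b=np.zeros(3)
    for f,uv in obs:
        o,v=ray(f,uv);Q=np.eye(3)-np.outer(v,v);A+=Q;b+=Q@o
    p=np.linalg.solve(A,b); return p,[float(np.linalg.norm(proj(f,p)[0]-uv)) for f,uv in obs]
E
python3 - <<'E'
from h import *
crop('scene0',285,220,355,290,10,'c1')
crop('side0',270,205,340,275,10,'c2')
crop('scene0',190,165,300,245,7,'c3')
crop('side0',200,140,300,230,7,'c4')
E
```

```text
(no output)
```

View pics/c1.png

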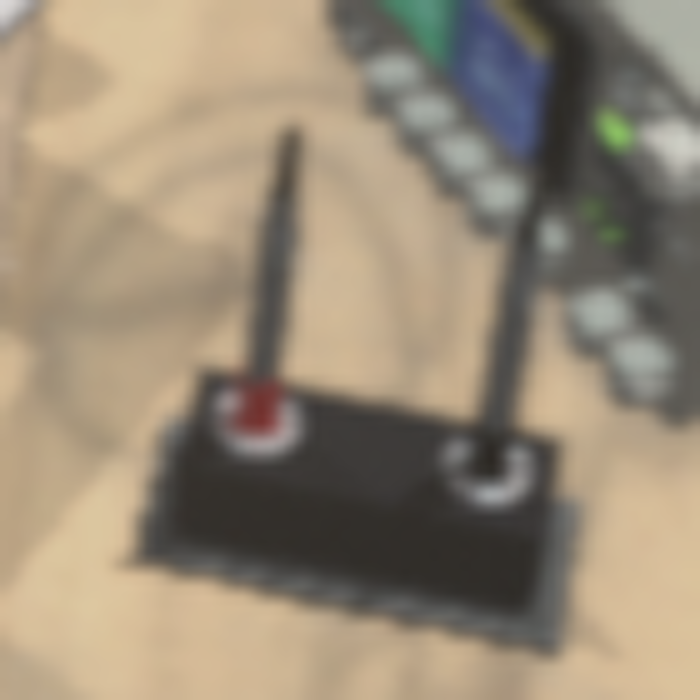

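View pics/c2.png

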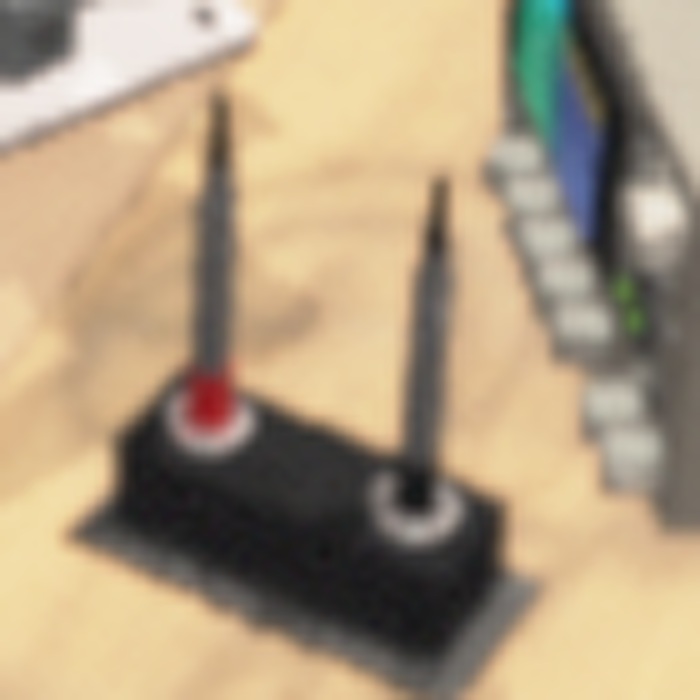

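View pics/c3.png

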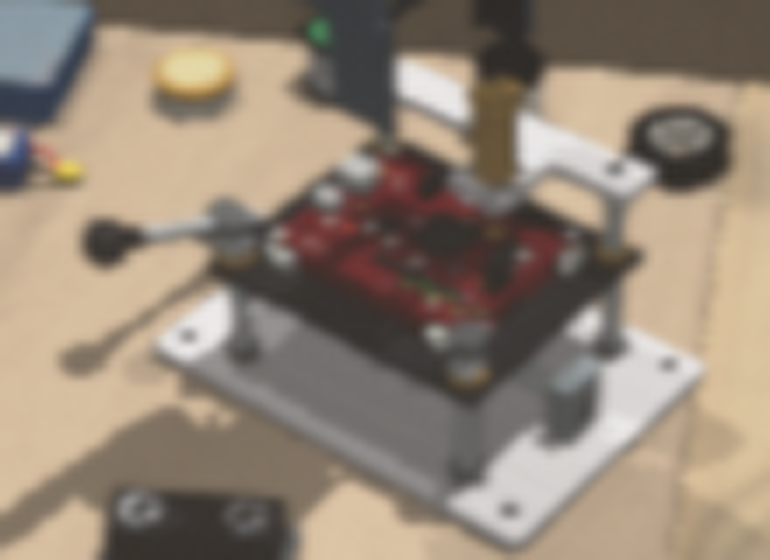

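View pics/c4.png

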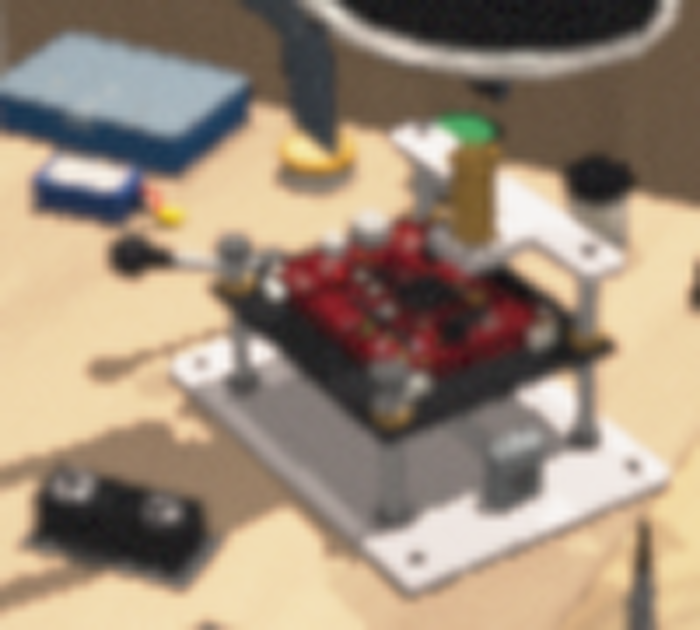

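```bash
cat >> h.py <<'E'
def cp(x0,y0,s,X,Y): return np.array([x0+(X+.5)/s-.5,y0+(Y+.5)/s-.5])
E
python3 - <<'E'
from h import *
np.set_printoptions(precision=1,suppress=True)
s,d,w=load('scene0'),load('side0'),load('wrist0')
a=lambda X,Y:cp(285,220,10,X,Y); b=lambda X,Y:cp(270,205,10,X,Y)
print('redtail',tri([(s,a(292,128)),(d,b(218,95))]))
print('redring',tri([(s,a(258,420)),(d,b(210,412))]),atz(s,a(258,420),46),atz(d,b(210,412),46))
print('blkring',tri([(s,a(487,472)),(d,b(417,505))]),atz(s,a(487,472),46),atz(d,b(417,505),46))
print('bktail',atz(d,b(440,180),170),'redtail',atz(d,b(218,95),170),atz(s,a(292,128),170))
c=lambda X,Y:cp(190,165,7,X,Y); e=lambda X,Y:cp(200,140,7,X,Y)
print('mouth',atz(w,(307,215),179),tri([(s,c(495,82)),(d,e(475,148)),(w,(307,215))]))
print('ball',tri([(s,c(107,241)),(d,e(130,255))]),atz(s,c(107,241),74),atz(d,e(130,255),74),atz(w,(163,2),74))
print('lamp',tri([(s,(346,172)),(d,(270,130))]))
print('lampL',tri([(s,(314,172)),(d,(241,130))]))
print('inst',tri([(s,(347,257)),(d,(341,253))]))
for n,p in [('tl',(187,33)),('tr',(340,33)),('post',(193,70)),('hatch',(350,61))]: print(n,atz(w,p,12))
E
```

```text
redtail (array([ 509.5, -293.1,  171.7]), [0.47341208372286087, 0.4741967055563685])
redring (array([ 510.1, -293.6,   46.5]), [0.021095636668135454, 0.021229622498559458]) [ 510.6 -293.3   46. ] [ 510.4 -293.2   46. ]
blkring (array([ 540.1, -358.8,   42.8]), [0.016012776364149946, 0.016361025426724258]) [ 537.4 -359.9   46. ] [ 537.7 -361.4   46. ]
bktail [ 537.6 -359.7  170. ] redtail [ 509.1 -292.6  170. ] [ 512.9 -291.6  170. ]
mouth [615.   -2.4 179. ] (array([616.5,  -2.1, 183.8]), [0.9761557021871605, 0.5280121118810623, 4.104313295282185])
ball (array([493.8, 161.1,  78.5]), [0.4184240475893964, 0.3944052161701536]) [499.4 166.9  74. ] [495.1 166.   74. ] [498.1 161.2  74. ]
lamp (array([ 341.3, -433.2,  534.4]), [1.1243269150318391, 1.077496948021769])
lampL (array([ 305.3, -386. ,  529.5]), [2.904599690581958, 2.728748263612003])
inst (array([ 686.3, -341.7,  -42.7]), [1.1626631693363922, 1.2111540044832192])
tl [507.1 148.5  12. ]
tr [674.1 148.7  12. ]
post [512.1 110.2  12. ]
hatch [687.1 119.9  12. ]
```

Run:
```python
from h import *
crop('wrist0',140,0,390,260,3,'c5')
crop('scene0',300,90,460,260,4,'c6')
crop('side0',230,90,420,290,4,'c7')
```

```text
(no output)
```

View pics/c5.png

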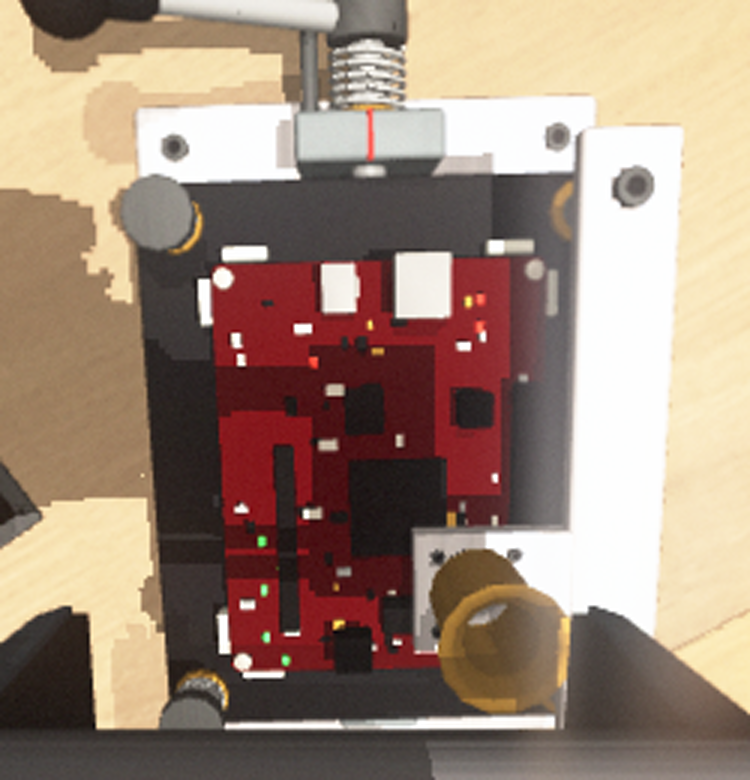

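View pics/c7.png

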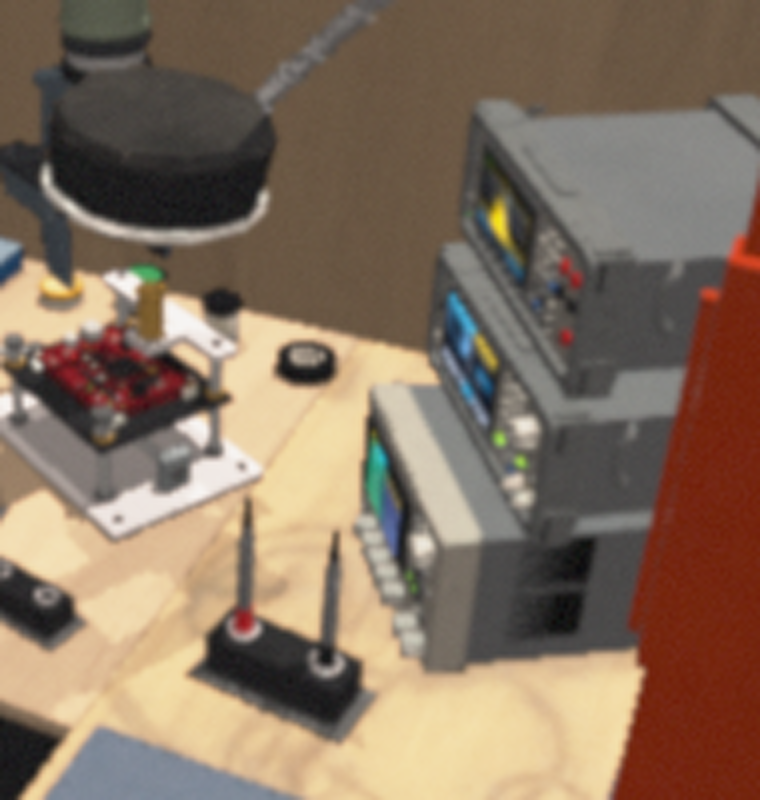

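View pics/c6.png

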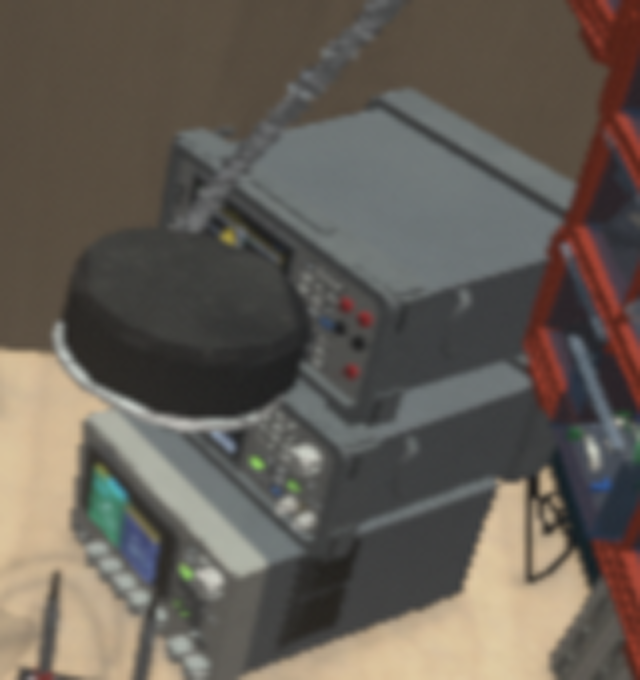

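Run:
```python
from h import *
np.set_printoptions(precision=1,suppress=True)
s,d,w=load('scene0'),load('side0'),load('wrist0')
c6=lambda X,Y:cp(300,90,4,X,Y); c7=lambda X,Y:cp(230,90,4,X,Y)
print('instr left top',tri([(s,c6(95,415)),(d,c7(378,385))]))
print('right top front',tri([(s,c6(240,575)),(d,c7(445,540))]))
print('right bottom front',atz(s,c6(240,680),0),atz(d,c7(440,668),0))
print('tier2 leftbot front/ r',tri([(s,c6(330,545)),(d,c7(545,530))]))
print('tier3 left top',tri([(s,c6(175,135)),(d,c7(480,103))]))
c3=lambda X,Y:cp(190,165,7,X,Y); e=lambda X,Y:cp(200,140,7,X,Y); k=lambda X,Y:cp(140,0,3,X,Y)
# base corner bolts, z~12
for n,a,b,ww in [('fl bolt',(188,335),(203,362),(174,147)),('fr bolt',(510,510),(417,558),None),('br bolt',(668,365),(633,466),None),('beamR bolt',(615,168),(590,250),None),('postcap L',(232,212),(234,243),(157,212)),('postcap R',(473,338),(392,375),(192,712))]:
    o=[(s,c3(*a)),(d,e(*b))]
    if ww: o.append((w,k(*ww)))
    print(n,tri(o))
print(atz(w,k(174,147),10),atz(w,k(558,136),10), 'bracketline',atz(w,k(371,110),30),atz(w,k(371,160),30))
print('mouth wrist',atz(w,k(504,648),179),'ball',atz(w,k(75,2),74))
```

```text
instr left top (array([ 715.7, -202.1,  147.4]), [0.5559959580523786, 0.5649026052710803])
right top front (array([ 617.2, -389.9,  147.4]), [0.07797342422888867, 0.08078954309165509])
right bottom front [ 658.1 -395.7   -0. ] [ 641.3 -380.5    0. ]
tier2 leftbot front/ r (array([ 673.3, -432.6,  161.2]), [0.4562960996756626, 0.47933799745766986])
tier3 left top (array([ 803.6, -195.3,  376.6]), [0.014173125520466167, 0.014182726845364875])
fl bolt (array([518.7, 132.1,  12.9]), [0.2502841753312404, 0.2580807879568127, 0.4870797169406872])
fr bolt (array([524.7, -87.7,  11.9]), [0.3119368540030509, 0.3059917364880895])
br bolt (array([664. , -84. ,  11.6]), [0.29789198356273366, 0.29793852619107625])
beamR bolt (array([657.3, -49.6, 131.4]), [0.24808243306341238, 0.24506031824832494])
postcap L (array([527.7,  99.5, 106.6]), [0.6346674140345584, 0.5821236967129143, 0.41130849244055084])
postcap R (array([533. , -54. , 101.9]), [0.9790925419855467, 0.17898814739445534, 2.9237752247682858])
[517.8 132.8  10. ] [659.5 136.7  10. ] bracketline [589.7 141.3  30. ] [589.8 125.1  30. ]
mouth wrist [615.5  -2.8 179. ] ball [499.7 162.5  74. ]
```

Request:
drive_tool --series '[[0,[-13,50,-6],[0,0,0]],[0,[-26,100,-15],[0,0,0]],[0,[-38,148,-20],[0,0,0]],[0,[-50,196,-25],[0,0,0]],[0,[-59,243,-30],[0,0,0]]]' --squeeze 20

```text
time_s: 0.65
ee_pos: [515.4, -242.6, 243.9]
ee_rot: [-180.0, 0.0, 0.0]
force: [0.8, 0.0, 1.3]
gripper_width: 91.2
```

Run:
```python
from h import *
f=grab('wrist','w1'); s=env.state(); print(s['time_s'],s['ee_pos'],s['ee_rot'],f['origin'])
```

```text
0.7 [ 514.26626229 -250.6477094   244.56647293] [ 1.79552914e+02  6.08384367e-03 -2.70251581e-01] [ 516.06144049 -173.08856964  414.67469684]
```

View pics/w1.png

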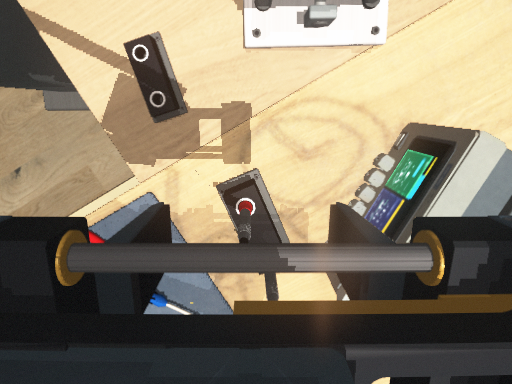

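Run:
```python
from h import *
np.set_printoptions(precision=1,suppress=True)
f=grab('wrist','w2'); s=env.state(); print(s['time_s'],s['ee_pos'],s['ee_rot'],f['origin'],f['orientation'])
crop('w2',180,150,320,310,5,'c8')
```

```text
0.75 [ 515.2 -246.6  244.1] [179.8  -0.   -0.4] [ 515.3 -179.7  414.8] [165.2  -0.   -0.3]
```

View pics/c8.png

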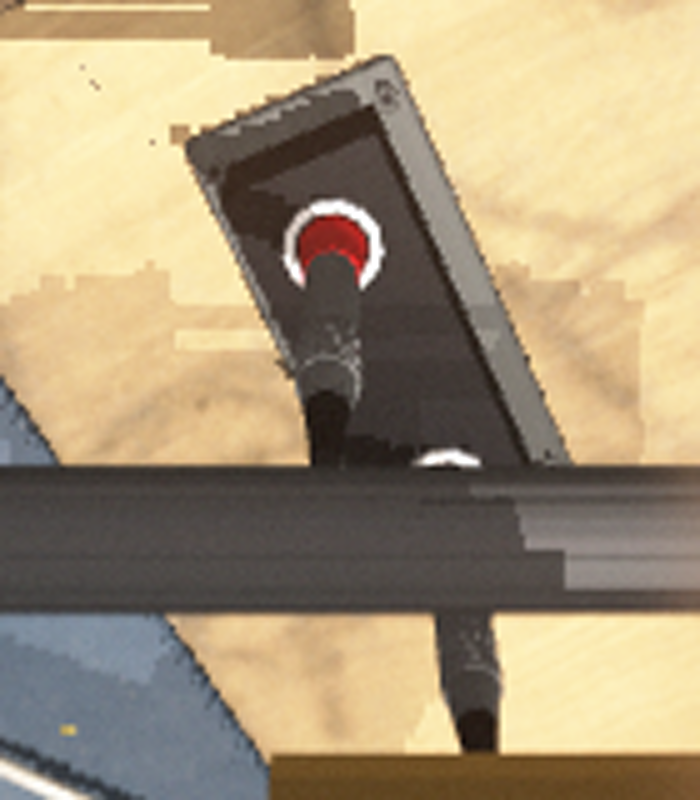

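Run:
```python
from h import *
np.set_printoptions(precision=1,suppress=True)
f=load('w2'); k=lambda X,Y:cp(180,150,5,X,Y)
print(atz(f,k(334,247),46),atz(f,k(333,222),46),atz(f,k(330,385),146))
s=load('scene0');d=load('side0')
print(proj(f,[[511,-293,46],[511,-293,146],[511,-293,170]])*5-np.array([900,750]))
g=grab('wrist','w3'); st=env.state(); print(st['ee_pos'],st['ee_rot'],g['origin'],g['orientation'])
d=cv2.absdiff(f['image'],g['image']).mean();print(d)
crop('w3',180,150,320,310,5,'c9')
```

```text
[ 511.3 -291.6   46. ] [ 511.1 -285.2   46. ] [ 511.5 -287.6  146. ]
[[330.9 250.5]
 [325.8 410.4]
 [324.  466.1]]
[ 515.6 -243.6  243.6] [180.   -0.   -0.3] [ 516.2 -176.5  414.6] [165.5  -0.1  -0.4]
9.096761067708334
```

View pics/c9.png

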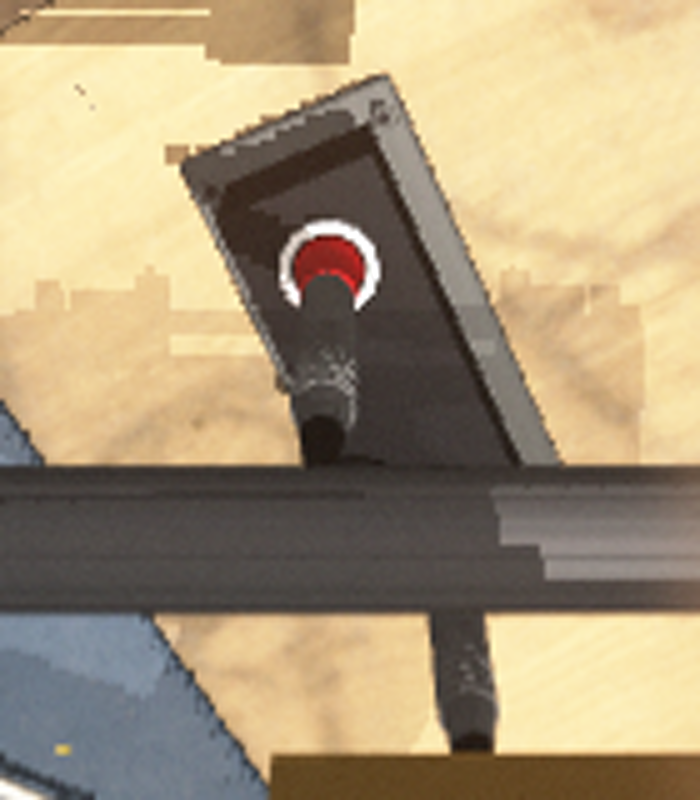

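Request:
drive_tool --series '[[0,[-3,25,0],[0,0,0]],[0,[-5,49,0],[0,0,0]],[0,[-5,49,0],[0,0,0]],[0,[-5,49,35],[0,0,0]],[0,[-5,49,70],[0,0,0]]]'

```text
time_s: 1.3
ee_pos: [512.4, -288.5, 173.7]
ee_rot: [180.0, -0.1, 0.1]
force: [0.5, -0.5, 0.3]
gripper_width: 91.1
```

Request:
drive_tool --series '[[0,[0,0,30],[0,0,0]],[0,[0,0,55],[0,0,0]],[0,[0,0,68],[0,0,0]],[0,[0,0,68],[0,0,0]],[0,[0,0,68],[0,0,0]]]'

```text
time_s: 1.8
ee_pos: [512.3, -289.6, 106.6]
ee_rot: [180.0, -0.1, 0.0]
force: [0.0, 0.6, 0.2]
gripper_width: 91.0
```

Run:
```python
from h import *
np.set_printoptions(precision=1,suppress=True)
grab('scene','s4');f=grab('side','d4'); f=grab('wrist','w4'); s=env.state(); print(s['time_s'],s['ee_pos'],s['ee_rot'],f['origin'],f['orientation'])
a=load('scene4' if 0 else 's4')['image'][180:300,260:400,::-1]; b=load('d4')['image'][160:280,230:370,::-1]
cv2.imwrite('pics/c10.png',cv2.resize(np.vstack([a,b]),None,fx=4,fy=4,interpolation=cv2.INTER_CUBIC)[:960][:, :].copy()[::1])
im=cv2.imread('pics/c10.png'); cv2.imwrite('pics/c10.png',np.hstack([im[:480],im[480:]])[:, :1120]); cv2.imwrite('pics/c10.png',cv2.resize(cv2.imread('pics/c10.png'),(800,343)))
```

```text
1.95 [ 512.4 -290.3  107.3] [179.9  -0.2   0. ] [ 512.7 -220.4  278.1] [165.6  -0.2   0. ]
```

View pics/w4.png

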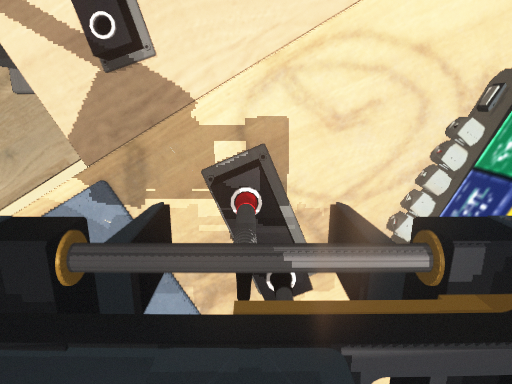

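View pics/c10.png

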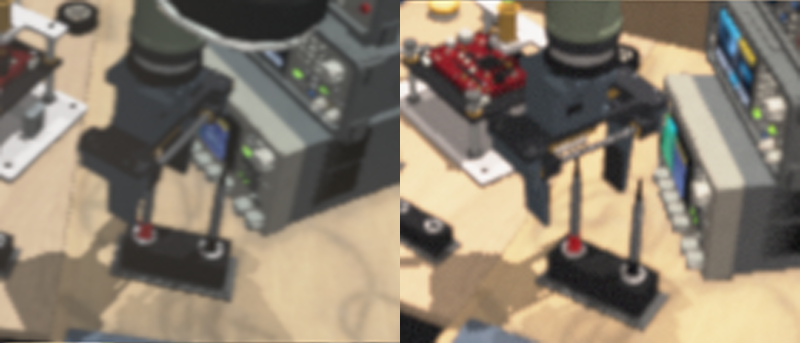

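Request:
drive_tool --series '[[0.6,[0,0,0],[0,0,0]],[0.8,[0,0,0],[0,0,0]],[0.9,[0,0,0],[0,0,0]],[1,[0,0,0],[0,0,0]],[1,[0,0,0],[0,0,0]]]' --squeeze 20

```text
time_s: 2.45
ee_pos: [511.4, -290.1, 105.8]
ee_rot: [-180.0, -0.0, -0.0]
force: [-0.4, -0.7, 0.8]
gripper_width: 54.1
```

Run:
```python
from h import *
np.set_printoptions(precision=1,suppress=True)
f=grab('wrist','w5'); s=env.state(); print(s['time_s'],s['ee_pos'],s['ee_rot'],s['gripper_width'],s['force'])
```

```text
2.5 [ 511.4 -290.1  105.8] [-180.   -0.   -0.] 50.15667850030991 [-0.2 -0.4  0.4]
```

View pics/w5.png

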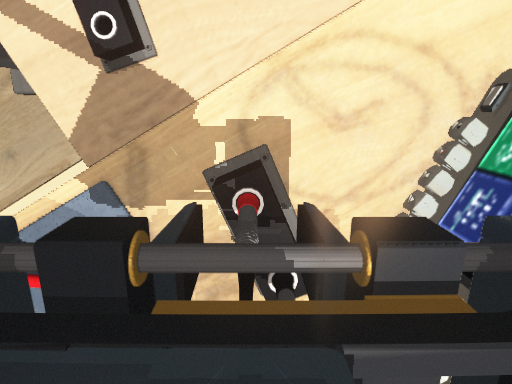

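Request:
drive_tool --series '[[1,[0,0,0],[0,0,0]],[1,[0,0,0],[0,0,0]],[1,[0,0,0],[0,0,0]],[1,[0,0,0],[0,0,0]],[1,[0,0,0],[0,0,0]]]'

```text
time_s: 3.0
ee_pos: [511.4, -290.0, 105.7]
ee_rot: [-180.0, 0.0, 0.0]
force: [0.1, -0.9, 0.4]
gripper_width: 12.4
```

Request:
drive_tool --series '[[1,[0,0,0],[0,0,0]],[1,[0,0,-5],[0,0,0]],[1,[0,0,-20],[0,0,0]],[1,[0,0,-40],[0,0,0]],[1,[0,0,-60],[0,0,0]]]'

```text
time_s: 3.5
ee_pos: [511.3, -290.0, 166.6]
ee_rot: [-180.0, 0.0, -0.0]
force: [-0.3, -0.2, 1.1]
gripper_width: 12.3
```

Run:
```python
from h import *
np.set_printoptions(precision=1,suppress=True)
f=grab('wrist','w6'); s=env.state(); print(s['time_s'],s['ee_pos'],s['ee_rot'],s['gripper_width'],s['force'])
g=grab('side','d6');g=grab('scene','s6')
a=load('s6')['image'][160:280,260:400,::-1]; b=load('d6')['image'][140:260,230:370,::-1]
im=np.hstack([a,b]);cv2.imwrite('pics/c11.png',cv2.resize(im,(800,343),interpolation=cv2.INTER_CUBIC))
```

```text
3.55 [ 513.2 -291.1  170.4] [179.8  -0.3   0. ] 12.350187372698363 [ 1.1 -0.4  2.6]
```

View pics/w6.png

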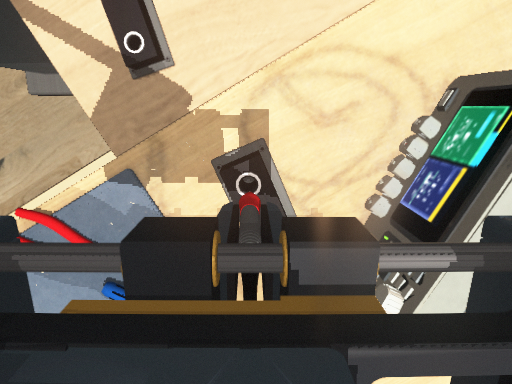

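View pics/c11.png

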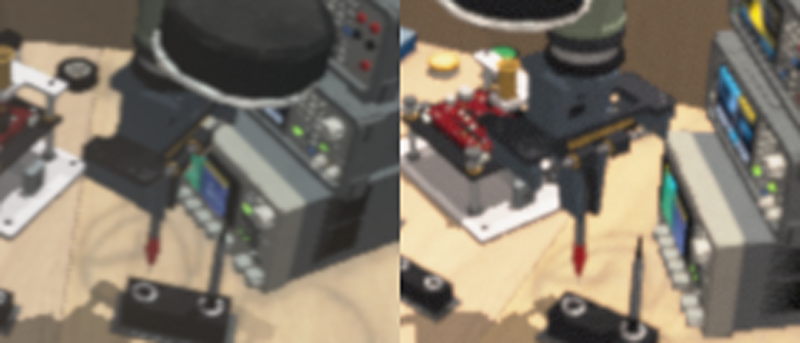

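Request:
drive_tool --series '[[1,[0,0,-20],[0,0,0]],[1,[0,0,-50],[0,0,0]],[1,[0,0,-90],[0,0,0]],[1,[0,0,-130],[0,0,0]],[1,[5,-15,-150],[0,0,0]]]'

```text
time_s: 4.15
ee_pos: [516.6, -276.5, 318.1]
ee_rot: [179.9, -0.2, -0.1]
force: [0.3, 0.0, 0.3]
gripper_width: 12.1
```

Request:
drive_tool --series '[[1,[10,-40,0],[0,0,0]],[1,[25,-85,0],[0,0,0]],[1,[40,-125,0],[0,0,0]],[1,[55,-165,0],[0,0,0]],[1,[70,-205,0],[0,0,0]]]'

```text
time_s: 4.65
ee_pos: [586.3, -68.3, 314.2]
ee_rot: [-180.0, 0.1, -0.0]
force: [-0.5, -0.4, 0.6]
gripper_width: 12.5
```

Request:
drive_tool --series '[[1,[10,-20,0],[0,0,0]],[1,[20,-40,0],[0,0,0]],[1,[28,-58,0],[0,0,0]],[1,[30,-68,0],[0,0,0]],[1,[30,-70,0],[0,0,0]]]'

```text
time_s: 5.15
ee_pos: [616.1, 0.8, 314.5]
ee_rot: [180.0, 0.1, 0.1]
force: [0.6, -0.1, -0.1]
gripper_width: 11.9
```

Request:
drive_tool --series '[[1,[0,0,0],[0,0,0]],[1,[0,0,0],[0,0,0]],[1,[0,0,0],[0,0,0]],[1,[0,0,0],[0,0,0]],[1,[0,0,0],[0,0,0]]]'

```text
time_s: 5.65
ee_pos: [616.3, -0.5, 315.9]
ee_rot: [180.0, -0.0, -0.0]
force: [-0.4, 0.2, -0.4]
gripper_width: 12.3
```

Run:
```python
from h import *
np.set_printoptions(precision=1,suppress=True)
f=grab('wrist','w7'); s=env.state(); print(s['time_s'],s['ee_pos'],s['ee_rot'],s['gripper_width'],s['force'])
g=grab('side','d7');g=grab('scene','s7')
crop('w7',150,60,360,260,4,'c12')
a=load('s7')['image'][100:220,190:330,::-1]; b=load('d7')['image'][90:210,200:340,::-1]
im=np.hstack([a,b]);cv2.imwrite('pics/c13.png',cv2.resize(im,(800,343),interpolation=cv2.INTER_CUBIC))
```

```text
5.7 [616.3  -0.4 315.9] [180.  -0.  -0.] 12.054522792920329 [-0.1  0.2 -0.9]
```

View pics/c12.png

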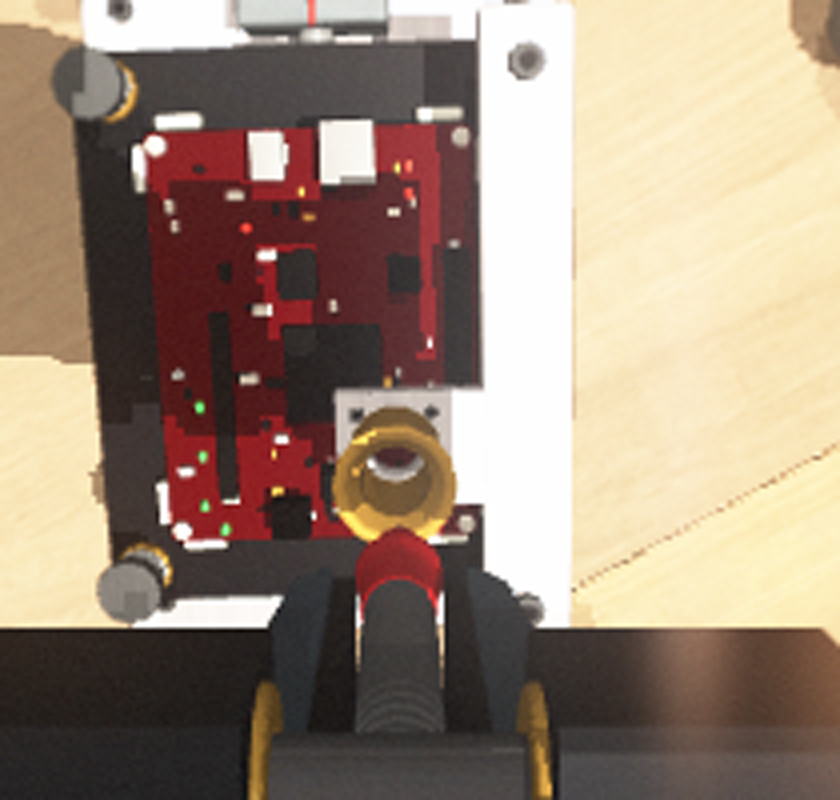

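View pics/c13.png

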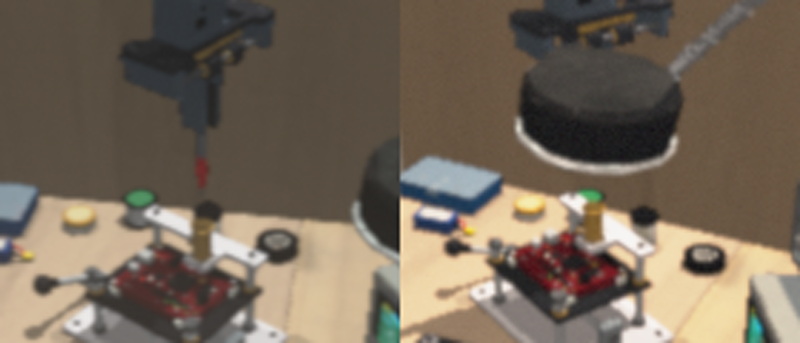

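Run:
```python
from h import *
np.set_printoptions(precision=1,suppress=True)
f=load('w7'); k=lambda X,Y:cp(150,60,4,X,Y)
M=atz(f,k(395,486),179); print('mouth',M)
T=np.array([616.3,-.4,315.9]); 
for zt in [0,18,36,42,80,100]:
  print(zt,((proj(f,T+[0,0,19-118+zt])[0]-[150,60])*4))
# collar lower edges
z=T[2]+19-118
print('collar centre x from edges',atz(f,k(400,590),z+39))
crop('w7',215,140,285,210,11,'c14')
```

```text
mouth [616.2  -3.  179. ]
0 [393.6 512.3]
18 [393.5 533.9]
36 [393.3 558.6]
42 [393.2 567.7]
80 [392.6 637.1]
100 [392.2 684.9]
collar centre x from edges [617.3  -5.5 255.9]
```

View pics/c14.png

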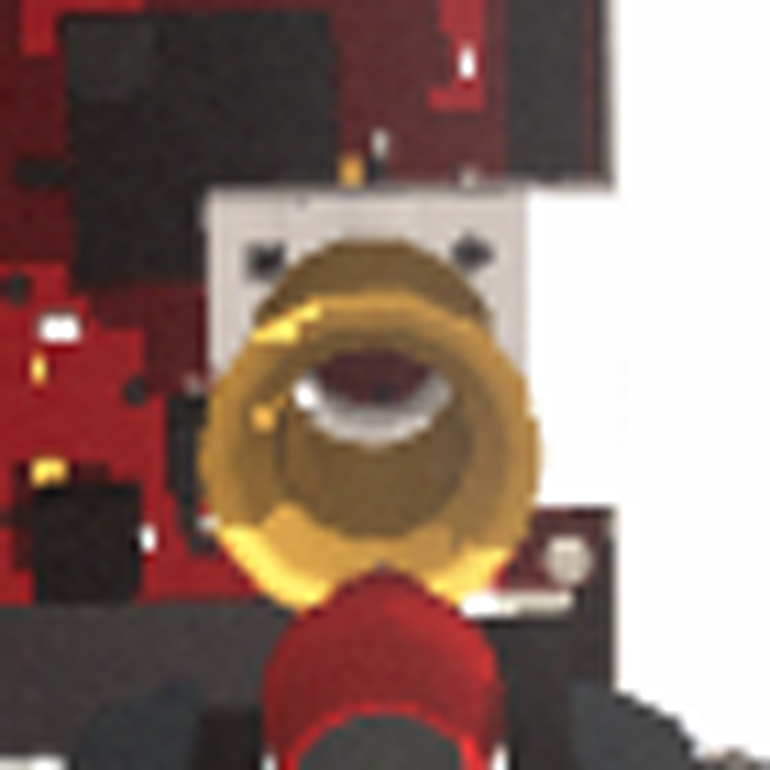

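Run:
```python
from h import *
np.set_printoptions(precision=1,suppress=True)
crop('s7',235,115,285,195,9,'c15')
f=load('s7'); T=np.array([616.3,-.4,315.9])
for zt in [0,18,36,42,80,100]:
  print(zt,((proj(f,T+[0,-2.5,19-118+zt])[0]-[235,115]+.5)*9-.5), ((proj(f,T+[0,-2.5-5.5*(118-zt)/76,19-118+zt])[0]-[235,115]+.5)*9-.5))
print(((proj(f,[616.2,-3,179])[0]-[235,115]+.5)*9-.5))
```

```text
0 [228.4 493.2] [245.8 501.1]
18 [228.2 453.6] [243.1 460.3]
36 [228.1 413.3] [240.4 418.7]
42 [228.  399.7] [239.4 404.7]
80 [227.7 311.6] [233.5 314. ]
100 [227.5 263.8] [230.3 264.9]
[228.7 574.6]
```

View pics/c15.png

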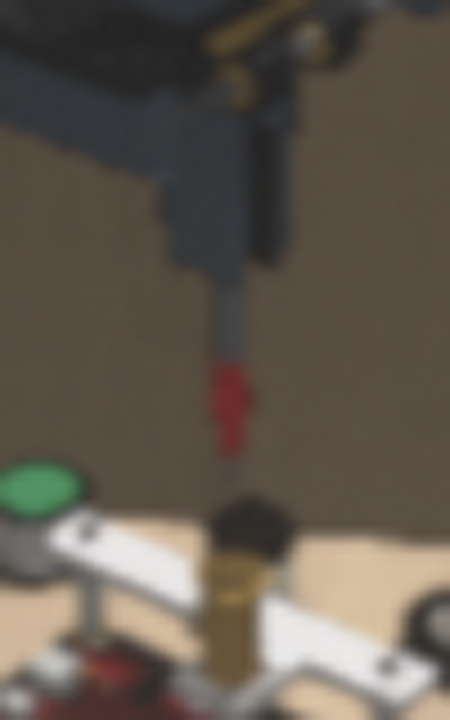

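Request:
drive_tool --series '[[1,[0,1,5],[0,0,0]],[1,[0,1.5,15],[0,0,0]],[1,[0,1.5,25],[0,0,0]],[1,[0,1.5,32],[0,0,0]],[1,[0,1.5,32],[0,0,0]]]'

```text
time_s: 6.3
ee_pos: [615.6, -1.5, 281.9]
ee_rot: [-180.0, 0.2, 0.0]
force: [-0.5, 0.2, -1.3]
gripper_width: 12.2
```

Request:
drive_tool --series '[[1,[0,0,0],[0,0,0]],[1,[0,0,0],[0,0,0]],[1,[0,0,0],[0,0,0]],[1,[0,0,0],[0,0,0]],[1,[0,0,0],[0,0,0]]]'

```text
time_s: 6.8
ee_pos: [616.5, -1.6, 284.0]
ee_rot: [180.0, -0.0, -0.0]
force: [0.6, -0.3, -0.7]
gripper_width: 11.9
```

Run:
```python
from h import *
np.set_printoptions(precision=1,suppress=True)
f=grab('wrist','w8'); s=env.state(); print(s['time_s'],s['ee_pos'],s['ee_rot'],s['gripper_width'],s['force'])
g=grab('side','d8');g=grab('scene','s8')
crop('w8',200,120,300,220,7,'c16')
crop('s8',235,130,285,200,9,'c17')
crop('d8',240,110,290,180,9,'c18')
cv2.imwrite('pics/c17.png',np.hstack([cv2.imread('pics/c17.png')[:600],cv2.imread('pics/c18.png')[:600]])[:,:800])
```

```text
6.85 [616.4  -1.6 283.9] [180.  -0.   0.] 12.137602483356634 [-0.6 -0.4 -0.6]
```

View pics/c16.png

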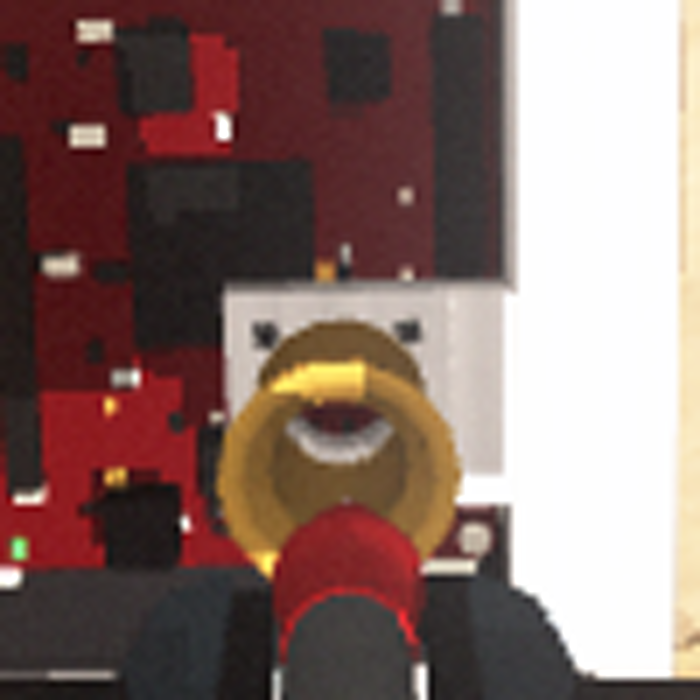

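View pics/c17.png

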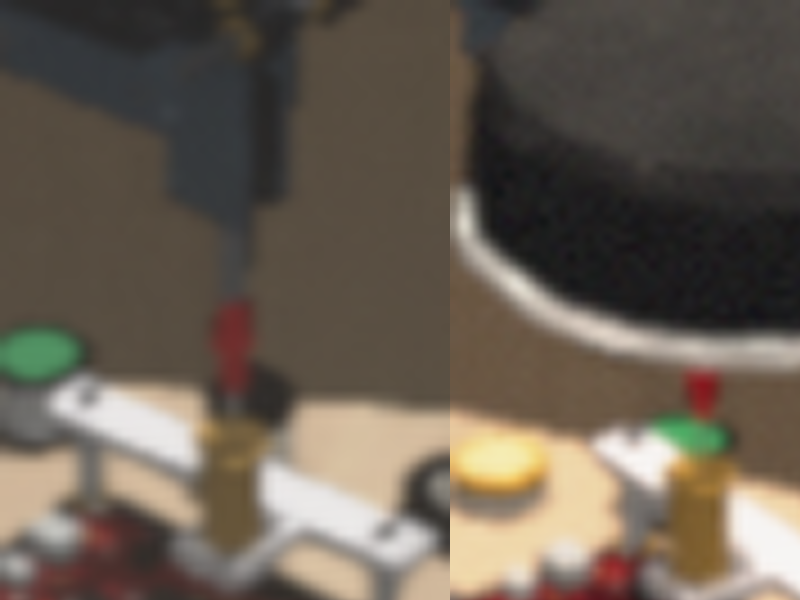

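Run:
```python
from h import *
np.set_printoptions(precision=1,suppress=True)
f=load('w8'); k=lambda X,Y:cp(200,120,7,X,Y)
print(atz(f,k(339.5,475),179),atz(f,k(346,502),185),atz(f,k(346,502),203),atz(f,k(347,567),222))
```

```text
[616.2  -2.4 179. ] [617.   -4.4 185. ] [617.    0.4 203. ] [617.1  -1.9 222. ]
```

Request:
drive_tool --series '[[1,[-0.7,0,8],[0,0,0]],[1,[-0.7,0,18],[0,0,0]],[1,[-0.7,0,28],[0,0,0]],[1,[-0.7,0,38],[0,0,0]],[1,[-0.7,0,42],[0,0,0]]]'

```text
time_s: 7.45
ee_pos: [614.9, -1.5, 239.8]
ee_rot: [-180.0, 0.2, -0.0]
force: [-0.5, 0.1, 0.1]
gripper_width: 12.1
```

Request:
drive_tool --series '[[1,[0,0,5],[0,0,0]],[1,[0,0,10],[0,0,0]],[1,[0,0,15],[0,0,0]],[1,[0,0,20],[0,0,0]],[1,[0,0,20],[0,0,0]]]'

```text
time_s: 7.95
ee_pos: [615.3, -1.5, 220.9]
ee_rot: [-180.0, 0.1, 0.0]
force: [-0.7, -0.2, -0.2]
gripper_width: 12.3
```

Request:
drive_tool --series '[[1,[0,0,6],[0,0,0]],[1,[0,0,12],[0,0,0]],[1,[0,0,18],[0,0,0]],[1,[0,0,23],[0,0,0]],[1,[0,0,23],[0,0,0]]]'

```text
time_s: 8.45
ee_pos: [615.2, -1.6, 197.7]
ee_rot: [-180.0, 0.1, -0.0]
force: [0.3, -0.2, 0.5]
gripper_width: 12.3
```

Request:
drive_tool --series '[[1,[0,0,0],[0,0,0]],[1,[0,0,0],[0,0,0]],[1,[0,0,1],[0,0,0]],[1,[0,0,1],[0,0,0]],[1,[0,0,1],[0,0,0]]]'

```text
time_s: 8.95
ee_pos: [615.7, -1.5, 197.9]
ee_rot: [180.0, -0.0, 0.0]
force: [0.4, 0.0, -0.8]
gripper_width: 12.2
```

Run:
```python
from h import *
np.set_printoptions(precision=1,suppress=True)
f=grab('wrist','w9'); s=env.state(); print(s['time_s'],s['ee_pos'],s['ee_rot'],s['gripper_width'],s['force'])
```

```text
9.0 [615.7  -1.5 197.9] [180.  -0.   0.] 12.260822880282099 [-0.3 -0.5 -0. ]
```

View pics/w9.png

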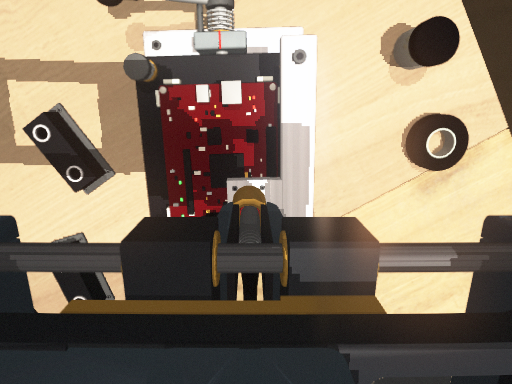

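Request:
drive_tool --series '[[1,[0,0,1.5],[0,0,0]],[1,[0,0,1.5],[0,0,0]],[0.6,[0,0,1.5],[0,0,0]],[0.4,[0,0,1.5],[0,0,0]],[0.4,[0,0,1.5],[0,0,0]]]'

```text
time_s: 9.5
ee_pos: [615.8, -1.6, 196.4]
ee_rot: [180.0, -0.0, -0.0]
force: [-0.3, -0.5, 0.5]
gripper_width: 33.3
```

Request:
drive_tool --series '[[0.3,[0,0,0],[0,0,0]],[0.3,[0,0,0],[0,0,0]],[0.3,[0,0,0],[0,0,0]],[0.3,[0,0,0],[0,0,0]],[0.3,[0,0,0],[0,0,0]]]'

```text
time_s: 10.0
ee_pos: [615.7, -1.5, 196.2]
ee_rot: [180.0, -0.0, 0.0]
force: [0.7, -0.3, 0.4]
gripper_width: 63.6
```

Run:
```python
from h import *
np.set_printoptions(precision=1,suppress=True)
f=grab('wrist','w10'); s=env.state(); print(s['time_s'],s['ee_pos'],s['ee_rot'],s['gripper_width'],s['force'])
g=grab('side','d10');g=grab('scene','s10')
a=load('s10')['image'][120:220,200:300,::-1]; b=load('d10')['image'][100:200,210:310,::-1]
im=np.hstack([a,b]);cv2.imwrite('pics/c19.png',cv2.resize(im,(800,400),interpolation=cv2.INTER_CUBIC))
```

```text
10.05 [615.7  -1.5 196.3] [-180.   -0.    0.] 63.75441849435234 [1.5 0.9 0.3]
```

View pics/w10.png

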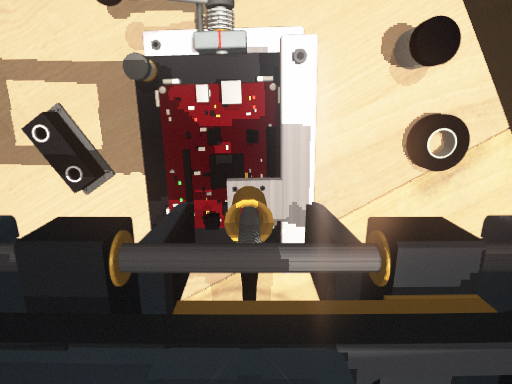

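View pics/c19.png

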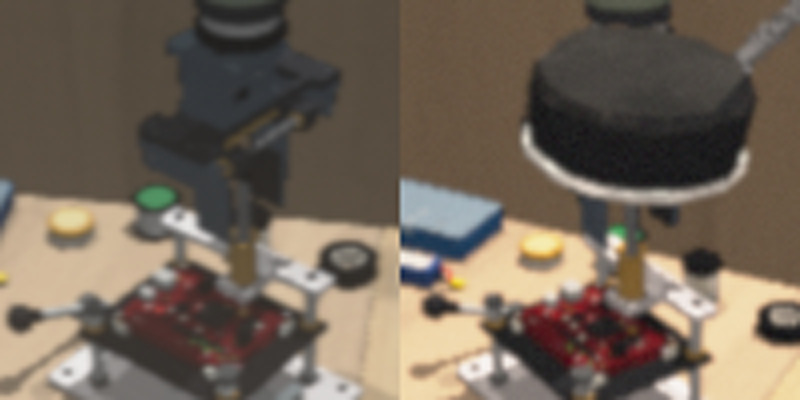

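Request:
drive_tool --series '[[0.3,[0,0,-10],[0,0,0]],[0.3,[0,0,-30],[0,0,0]],[0.3,[0,0,-60],[0,0,0]],[0.3,[0,0,-90],[0,0,0]],[0.3,[0,0,-110],[0,0,0]]]'

```text
time_s: 10.65
ee_pos: [616.3, -1.5, 309.7]
ee_rot: [180.0, -0.2, -0.0]
force: [-0.0, 0.4, -0.1]
gripper_width: 63.7
```

Request:
drive_tool --series '[[0.3,[-20,-20,0],[0,0,0]],[0.3,[-45,-50,0],[0,0,0]],[0.3,[-70,-75,0],[0,0,0]],[0.3,[-85,-85,0],[0,0,0]],[0.3,[-85,-85,0],[0,0,0]]]'

```text
time_s: 11.15
ee_pos: [529.3, 84.4, 307.6]
ee_rot: [-180.0, -0.1, 0.1]
force: [0.2, -0.3, 0.7]
gripper_width: 64.1
```

Request:
drive_tool --series '[[0.5,[0,0,0],[0,0,0]],[0.5,[0,0,0],[0,0,0]],[0.5,[0,0,0],[0,0,0]],[0.5,[0,0,0],[0,0,0]],[0.5,[0,0,0],[0,0,0]]]'

```text
time_s: 11.65
ee_pos: [531.0, 83.1, 306.0]
ee_rot: [180.0, 0.0, -0.0]
force: [-0.2, 0.9, 0.6]
gripper_width: 45.6
```

Run:
```python
from h import *
np.set_printoptions(precision=1,suppress=True)
f=grab('wrist','w11'); s=env.state(); print(s['time_s'],s['ee_pos'],s['ee_rot'],s['gripper_width'],s['force'])
g=grab('side','d11');g=grab('scene','s11')
a=load('s11')['image'][140:240,190:290,::-1]; b=load('d11')['image'][120:220,200:300,::-1]
im=np.hstack([a,b]);cv2.imwrite('pics/c20.png',cv2.resize(im,(800,400),interpolation=cv2.INTER_CUBIC))
```

```text
11.7 [531.   83.2 306. ] [180.   0.  -0.] 45.53325190680505 [-0.4 -0.4  0.7]
```

View pics/w11.png

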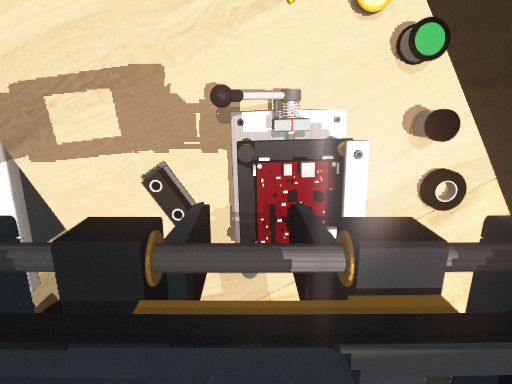

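View pics/c20.png

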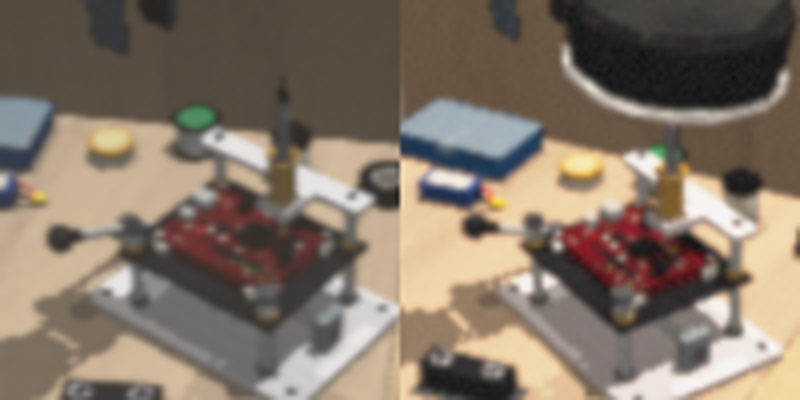

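Run:
```python
from h import *
np.set_printoptions(precision=2,suppress=True)
f=load('w11'); s=load('s11')
print('tail exp',proj(s,[[616,-3,260],[616,-3,266]]))
crop('w11',200,70,320,150,6,'c21'); crop('s11',240,145,280,200,12,'c22')
print(atz(f,(221,96),74))
```

```text
tail exp [[259.86 158.74]
 [259.85 157.21]]
[496.95 166.1   74.  ]
```

View pics/c21.png

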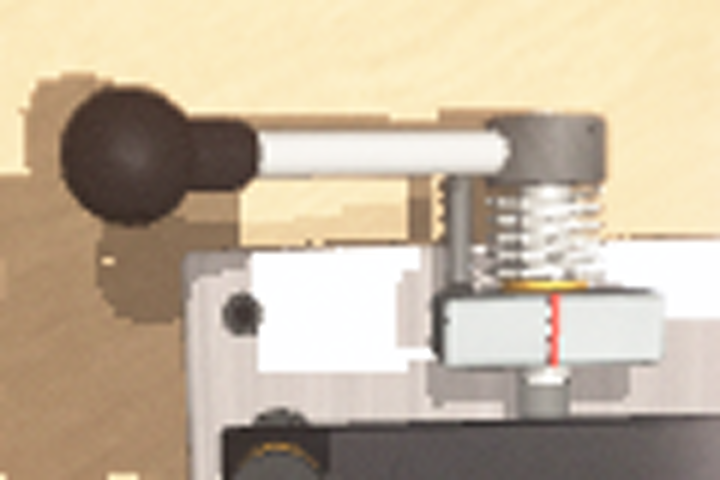

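View pics/c22.png

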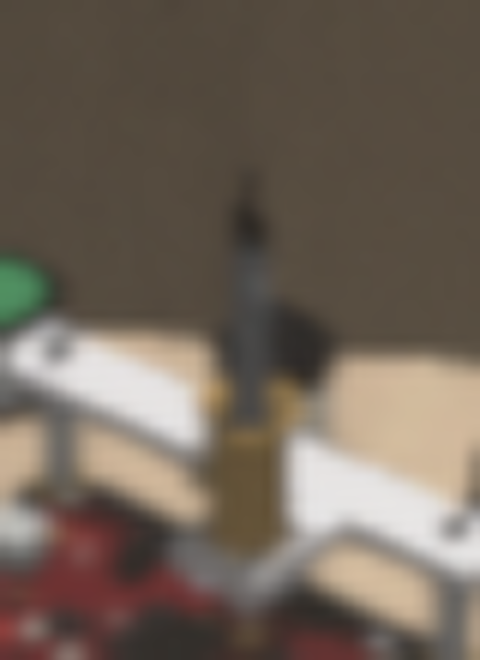

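Run:
```python
from h import *
np.set_printoptions(precision=2,suppress=True)
f=load('w11'); k=lambda X,Y:cp(200,70,6,X,Y)
print('ball',atz(f,k(128,155),74)); print('boss at z~40',atz(f,k(548,150),42),'redmark',atz(f,k(554,330),64),atz(f,k(553,365),40),atz(f,k(545,365),32))
s=load('s11');d=load('d11')
b=tri([(s,(190+62/4-.4,140+237/4-.4)),(d,(200+(475-400)/4-.4,120+226/4-.4)),(f,k(128,155))]);print(b)
c=np.array([591.3,24]);y=np.deg2rad(1.6);B=atz(f,k(128,155),74)[:2]-c
print('ball in fixture',np.cos(y)*B[0]+np.sin(y)*B[1],-np.sin(y)*B[0]+np.cos(y)*B[1])
```

```text
ball [496.86 166.79  74.  ]
boss at z~40 [587.17 168.95  42.  ] redmark [586.8  130.85  64.  ] [590.01 121.71  40.  ] [589.21 121.14  32.  ]
(array([497.45, 166.08,  74.36]), [0.6446720887033526, 0.4739199843965067, 0.7502329504081843])
ball in fixture -90.41139278465653 145.37410628392325
```

Request:
drive_tool --series '[[0.5,[-7,-17,0],[0,0,-0.14]],[0.5,[-14,-34,0],[0,0,-0.28]],[0.5,[-21,-51,0],[0,0,-0.43]],[0.5,[-28,-68,0],[0,0,-0.57]],[0.5,[-34,-83.3,0],[0,0,-0.71]]]'

```text
time_s: 12.3
ee_pos: [496.3, 167.5, 306.3]
ee_rot: [180.0, -0.0, 41.0]
force: [-0.1, -0.0, 0.3]
gripper_width: 45.7
```

Request:
drive_tool --series '[[0.5,[0,0,20],[0,0,-0.14]],[0.5,[0,0,40],[0,0,-0.28]],[0.5,[0,0,60],[0,0,-0.43]],[0.5,[0,0,80],[0,0,-0.57]],[0.5,[0,0,90],[0,0,-0.71]]]'

```text
time_s: 12.8
ee_pos: [495.8, 166.5, 214.5]
ee_rot: [-179.9, 0.1, 81.7]
force: [-0.4, -0.8, 0.5]
gripper_width: 45.8
```

Request:
drive_tool --series '[[0.5,[0,0,0],[0,0,-0.1]],[0.5,[0,0,0],[0,0,-0.179]],[0.5,[0,0,0],[0,0,-0.179]],[0.5,[0,0,0],[0,0,-0.179]],[0.5,[0,0,0],[0,0,-0.179]]]'

```text
time_s: 13.3
ee_pos: [496.7, 166.8, 216.4]
ee_rot: [180.0, -0.0, 91.6]
force: [-0.2, -0.3, -0.2]
gripper_width: 45.3
```

Run:
```python
from h import *
np.set_printoptions(precision=1,suppress=True)
f=grab('wrist','w12'); s=env.state(); print(s['time_s'],s['ee_pos'],s['ee_rot'],s['gripper_width'],s['force'],s['qpos'],f['origin'])
g=grab('side','d12');g=grab('scene','s12')
a=load('s12')['image'][120:220,180:280,::-1]; b=load('d12')['image'][100:200,190:290,::-1]
im=np.hstack([a,b]);cv2.imwrite('pics/c23.png',cv2.resize(im,(800,400),interpolation=cv2.INTER_CUBIC))
```

```text
13.35 [496.7 166.8 216.4] [180.   -0.   91.6] 45.8883748624989 [-0.6 -0.4  0.1] [ 17.3  13.6  96.   -0.   70.4 -74.3] [428.2 165.2 387.1]
```

View pics/w12.png

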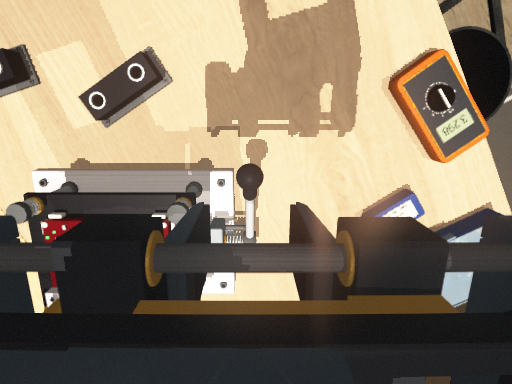

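View pics/c23.png

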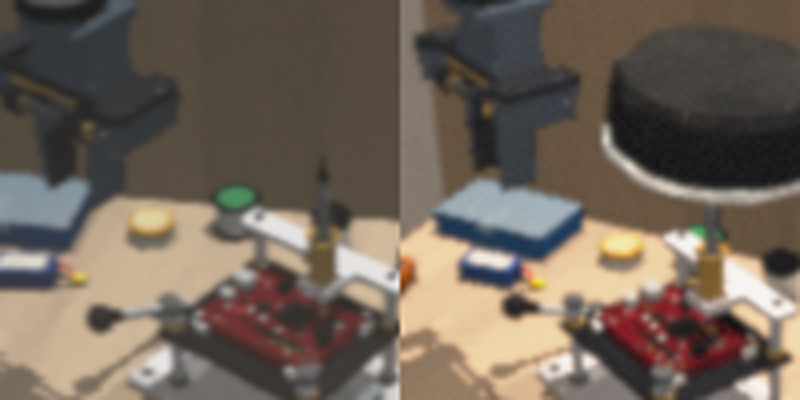

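Run:
```python
from h import *
np.set_printoptions(precision=1,suppress=True)
f=load('w12'); crop('w12',190,140,310,220,6,'c24'); print(atz(f,(250,177),74))
```

```text
[497.3 167.4  74. ]
```

View pics/c24.png

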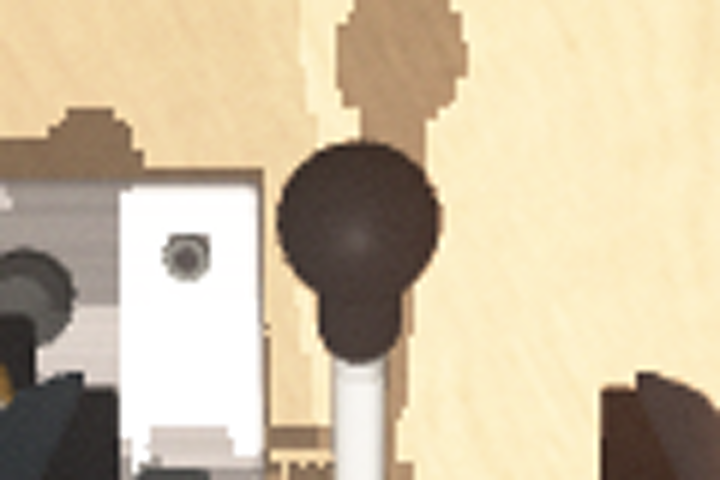

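Request:
drive_tool --series '[[0.5,[0,0,30],[0,0,0]],[0.5,[0,0,65],[0,0,0]],[0.5,[0,0,100],[0,0,0]],[0.5,[0,0,115],[0,0,0]],[0.5,[0,0,125],[0,0,0]]]'

```text
time_s: 13.95
ee_pos: [496.0, 166.5, 89.8]
ee_rot: [-179.9, 0.0, 91.6]
force: [0.3, 0.0, 1.0]
gripper_width: 45.8
```

Request:
drive_tool --series '[[0.5,[0,0,12],[0,0,0]],[0.5,[0,0,24],[0,0,0]],[0.5,[0,0,33.5],[0,0,0]],[0.5,[0,0,33.5],[0,0,0]],[0.5,[0,0,33.5],[0,0,0]]]'

```text
time_s: 14.45
ee_pos: [496.9, 166.8, 57.9]
ee_rot: [180.0, -0.0, 91.6]
force: [-0.9, 0.9, 0.2]
gripper_width: 45.4
```

Run:
```python
from h import *
np.set_printoptions(precision=1,suppress=True)
f=grab('wrist','w13'); s=env.state(); print(s['time_s'],s['ee_pos'],s['ee_rot'],s['gripper_width'],s['force'])
```

```text
14.5 [497.2 166.9  58.2] [179.9  -0.   91.6] 46.01750191300093 [ 0.  -0.5 -0.8]
```

View pics/w13.png

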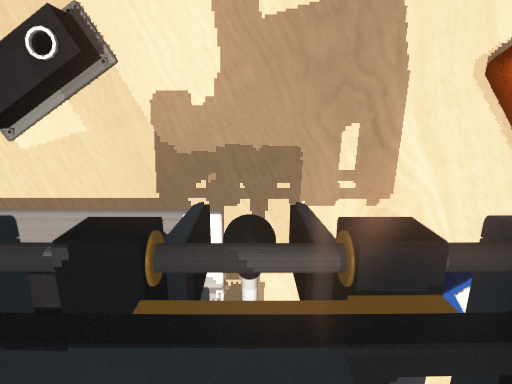

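Request:
drive_tool --series '[[0.8,[0,0,1],[0,0,0]],[1,[0,0,1],[0,0,0]],[1,[0,0,1],[0,0,0]],[1,[0,0,1],[0,0,0]],[1,[0,0,1],[0,0,0]]]' --squeeze 20

```text
time_s: 15.0
ee_pos: [496.9, 166.6, 57.0]
ee_rot: [180.0, 0.0, 91.6]
force: [-0.1, -0.3, 1.5]
gripper_width: 26.5
```

Request:
drive_tool --series '[[1,[0,0,0],[0,0,0]],[1,[0,0,0],[0,0,0]],[1,[0,0,0],[0,0,0]],[1,[0,0,0],[0,0,0]],[1,[0,0,0],[0,0,0]]]'

```text
time_s: 15.5
ee_pos: [496.8, 166.7, 56.9]
ee_rot: [180.0, 0.0, 91.6]
force: [-0.2, -2.2, 2.9]
gripper_width: 26.4
```

Run:
```python
import numpy as np
for t in range(0,66,5):
    a=np.deg2rad(25+t); print(t, round(100*(np.cos(np.deg2rad(25))-np.cos(a)),1), round(100*(np.sin(a)-np.sin(np.deg2rad(25))),1))
```

```text
0 0.0 0.0
5 4.0 7.7
10 8.7 15.1
15 14.0 22.0
20 19.9 28.4
25 26.4 34.3
30 33.3 39.7
35 40.6 44.3
40 48.4 48.4
45 56.4 51.7
50 64.7 54.3
55 73.3 56.2
60 81.9 57.4
65 90.6 57.7
```

Request:
drive_tool --series '[[1,[0,1.9,-4],[0,0,0]],[1,[0,4,-7.7],[0,0,0]],[1,[0,8.7,-15.1],[0,0,0]],[1,[0,14,-22],[0,0,0]],[1,[0,19.9,-28.4],[0,0,0]]]'

```text
time_s: 16.0
ee_pos: [516.1, 167.1, 85.4]
ee_rot: [-179.9, 0.0, 91.6]
force: [-0.8, -1.2, -4.5]
gripper_width: 26.5
```

Run:
```python
from h import *
np.set_printoptions(precision=1,suppress=True)
f=grab('wrist','w14'); s=env.state(); print(s['time_s'],s['ee_pos'],s['ee_rot'],s['gripper_width'],s['force'])
```

```text
16.05 [517.4 167.2  86.6] [-180.     0.    91.6] 26.51015788039506 [-2.5 -3.  -0.8]
```

View pics/w14.png

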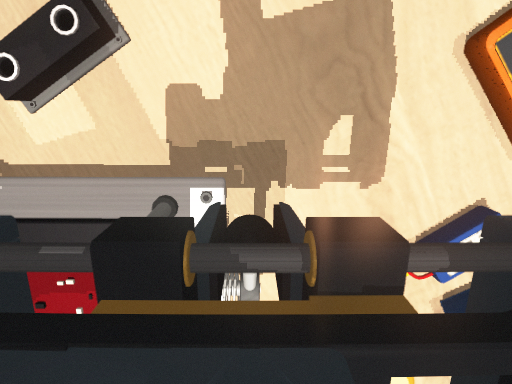

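Request:
drive_tool --series '[[1,[0,6.5,-5.9],[0,0,0]],[1,[0,13.4,-11.3],[0,0,0]],[1,[0,20.7,-15.9],[0,0,0]],[1,[0,28.5,-20],[0,0,0]],[1,[0,36.5,-23.3],[0,0,0]]]'

```text
time_s: 16.55
ee_pos: [553.3, 168.1, 109.2]
ee_rot: [-180.0, 0.0, 91.6]
force: [-3.8, -2.4, -1.0]
gripper_width: 26.8
```

Request:
drive_tool --series '[[1,[0,8.3,-2.6],[0,0,0]],[1,[0,16.9,-4.5],[0,0,0]],[1,[0,25.5,-5.7],[0,0,0]],[1,[0,31,-6],[0,0,0]],[1,[0,34.2,-6],[0,0,0]]]'

```text
time_s: 17.05
ee_pos: [588.5, 169.0, 115.5]
ee_rot: [179.9, 0.0, 91.6]
force: [-3.8, -3.2, 4.7]
gripper_width: 26.4
```

Request:
drive_tool --series '[[1,[0,0,0],[0,0,0]],[1,[0,0,0],[0,0,0]],[1,[0,0,0],[0,0,0]],[1,[0,0,0],[0,0,0]],[1,[0,0,0],[0,0,0]]]'

```text
time_s: 17.55
ee_pos: [588.1, 169.1, 115.5]
ee_rot: [179.8, 0.0, 91.6]
force: [-2.3, -4.1, 4.8]
gripper_width: 26.9
```

Run:
```python
from h import *
np.set_printoptions(precision=1,suppress=True)
f=grab('wrist','w15'); s=env.state(); print(s['time_s'],s['ee_pos'],s['ee_rot'],s['gripper_width'],s['force'])
g=grab('side','d15');g=grab('scene','s15')
a=load('s15')['image'][140:240,190:290,::-1]; b=load('d15')['image'][120:220,200:300,::-1]
im=np.hstack([a,b]);cv2.imwrite('pics/c25.png',cv2.resize(im,(800,400),interpolation=cv2.INTER_CUBIC))
```

```text
17.6 [588.1 169.  115.5] [179.9   0.   91.6] 26.831632309088953 [-2.3 -3.7  5.2]
```

View pics/w15.png

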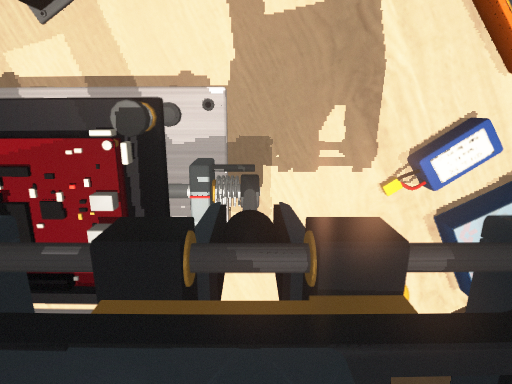

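View pics/c25.png

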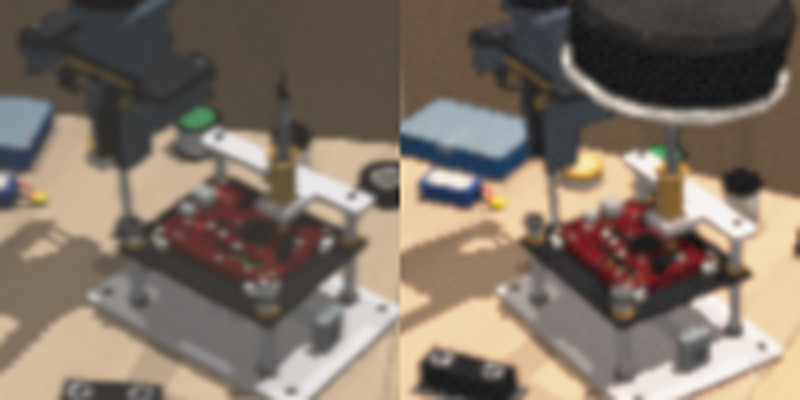

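Run:
```python
from h import *
np.set_printoptions(precision=2,suppress=True)
for A,B,boxes in [('s11','s15',{'tail':(254,152,268,176),'board':(240,185,265,205),'beam':(270,184,284,198)}),('d11','d15',{'board':(244,168,262,190),'probe':(263,150,272,161),'beam':(270,165,290,182)})]:
    a=cv2.cvtColor(load(A)['image'],cv2.COLOR_RGB2GRAY).astype(np.float32);b=cv2.cvtColor(load(B)['image'],cv2.COLOR_RGB2GRAY).astype(np.float32)
    for n,(x0,y0,x1,y1) in boxes.items():
        p,q=a[y0:y1,x0:x1],b[y0:y1,x0:x1]; M=np.eye(2,3,dtype=np.float32)
        try: cc,M=cv2.findTransformECC(p,q,M,cv2.MOTION_TRANSLATION,(3,200,1e-6),None,1); print(A,n,M[:,2],cc)
        except cv2.error as e: print(n,'fail')
s=load('s11')
print(proj(s,[[616,-3,262.7]])-proj(s,[[616,-3,260]]),proj(s,[[590,20,94.9]])-proj(s,[[590,20,90]]))
f=load('w15');crop('w15',180,140,320,300,5,'c26')
```

```text
s11 tail [-0.01 -0.06] 0.9957759124524991
s11 board [ 0.   -0.74] 0.9732244169065133
s11 beam [ 0.02 -0.17] 0.9649192615695139
d11 board [ 0.   -1.05] 0.9937444829982343
d11 probe [0.07 0.03] 0.9968504004358382
d11 beam [ 0.2  -0.22] 0.9776079499433342
[[-0.   -0.68]] [[-0.03 -1.05]]
```

View pics/c26.png

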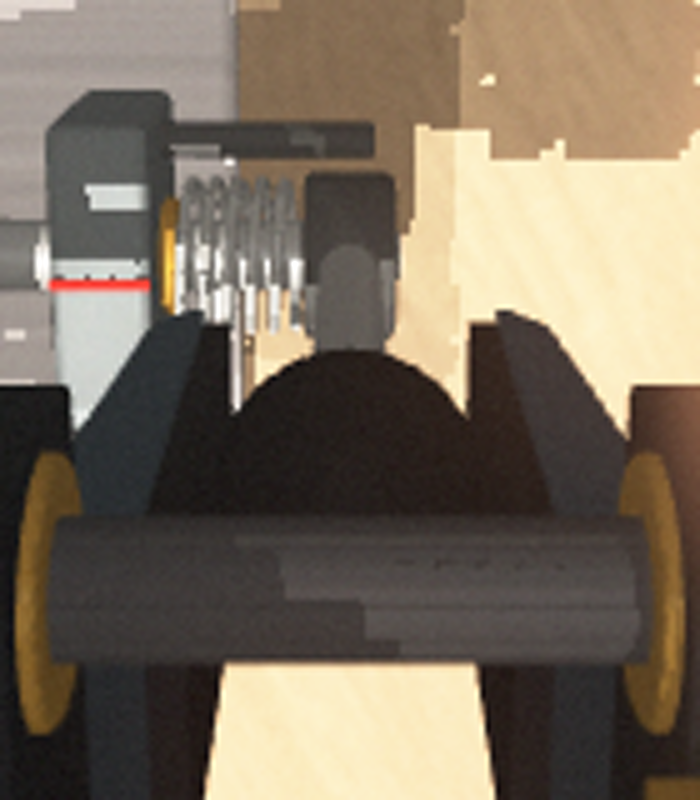

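```bash
python3 - <<'E'
from h import *
np.set_printoptions(precision=0,suppress=True,linewidth=200)
g0=grab('scene','s16')
for t in ['s11','s15','s16']:
    g=load(t)['image'].astype(float).mean(2); print(t,g[155:186,259:262].mean(1))
E
python3 - <<'E'
import sys; sys.path.insert(0,'.')
import os; os.chdir('.')
from h import *
for t,o in [('s11','z1'),('s15','z2')]: crop(t,245,150,275,190,12,o)
cv2.imwrite('pics/c27.png',np.hstack([cv2.imread('pics/z1.png'),cv2.imread('pics/z2.png')]))
E
```

```text
s11 [73. 72. 72. 71. 67. 64. 63. 56. 49. 50. 58. 69. 73. 76. 75. 71. 69. 68. 67. 67. 69. 73. 78. 77. 75. 82. 94. 83. 78. 79. 79.]
s15 [ 74.  73.  72.  67.  66.  63.  58.  54.  50.  56.  67.  72.  74.  77.  78.  76.  72.  68.  66.  68.  70.  75.  80.  79.  77.  87. 103.  87.  79.  80.  80.]
s16 [ 73.  74.  71.  67.  65.  63.  58.  55.  51.  55.  67.  72.  74.  77.  78.  76.  72.  68.  67.  68.  70.  75.  80.  79.  77.  87. 103.  87.  79.  80.  80.]
```

View pics/c27.png

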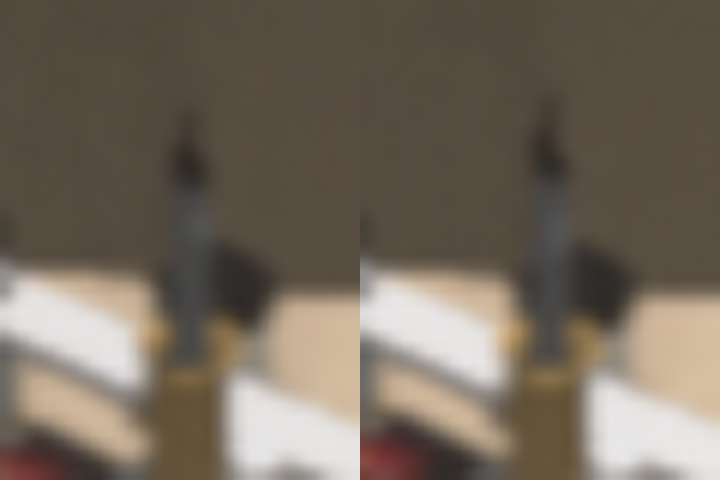

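Run:
```python
from h import *
np.set_printoptions(precision=2,suppress=True)
f=load('w15'); o,v=ray(f,cp(180,140,5,350,352))
for x in np.arange(578,600,2):
    c=np.array([x,169,32+np.sqrt(100**2-(x-587.6)**2)]); w=c-o; print(x,np.linalg.norm(w-v*(w@v)))
d=load('d11'); print(proj(d,[[590,20,94.9]])-proj(d,[[590,20,90]]))
a=cv2.cvtColor(load('d11')['image'],cv2.COLOR_RGB2GRAY).astype(np.float32);b=cv2.cvtColor(load('d15')['image'],cv2.COLOR_RGB2GRAY).astype(np.float32)
for n,img0,img1,(x0,y0,x1,y1) in [('side',a,b,(240,172,258,188)),('side2',a,b,(235,175,275,200))]:
    cc,M=cv2.findTransformECC(img0[y0:y1,x0:x1],img1[y0:y1,x0:x1],np.eye(2,3,dtype=np.float32),cv2.MOTION_TRANSLATION,(3,200,1e-6),None,1); print(n,M[:,2],cc)
```

```text
578 6.555659359636526
580 8.506069624140236
582 10.443756183822295
584 12.368706857745059
586 14.280928402386177
588 16.180425911153783
590 18.06719552882342
592 19.941221381898476
594 21.802474059572848
596 23.65090971053889
598 25.48646938070792
[[-0.02 -1.11]]
side [-0.05 -1.02] 0.9918639884115003
side2 [-0.2  -0.75] 0.9128180120739385
```

Run:
```python
from h import *
s=env.state(); print(s['time_s'],s['ee_pos'],s['gripper_width'],s['force']); print(env.job_done())
```

```text
17.75 [588.0770883  169.05499105 115.50605135] 26.605431251587742 [-2.73358258 -4.97119786  5.3088194 ]
the job is handed in; nothing more can be done
None
```

I put the red probe in the guide tube, let go of it, and swung the cam lever straight up. I handed the job in at 17.75 s with the gripper still holding the ball; no verdict was reported.

- **Probe seating:** after release, the tail tip in the scene picture matched the expected position for a fully seated collar to within about 0.1 px.
- **Lever:** the ball's edge in the wrist picture puts the lever at about 1.12 rad (target 1.134). The jaws read 26.6 mm on the ball, and about 2.7 N pulled back along x, close to the expected spring pull.
- **Board and probe lift:** in the side picture the board rose about 1.0 px, where full lift would give 1.1 px. The probe's tail rose about 0.7–0.8 px, where 2.7 mm would give 0.7 px.

**Checks that disagreed:**
- Two other image alignments of the board read only about 0.75 px of rise, but I took those as mixed with parts that don't move.
- My automatic alignment of the probe's tail showed no motion at all. Brightness profiles and enlarged views of the same pictures showed the rise, so I relied on those.
- The wrist also read about 5 N sideways and 5 N upwards while holding the ball, well under the limits, and I left it.

I never moved near the black probe after lifting the red one out, and the pictures after that lift show it still upright. I did not do a separate final check on the black probe or the other bench items.

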